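Slide the tall battery into its charging dock

ROBOT

A 7-joint arm with a two-finger parallel gripper is mounted at the origin on a cart in front of the work surface, level with it; the furniture and walls round the work are solid. World frame = base frame: x ahead of the robot, y to its left, z up, the work surface at z = 0. Lengths are in mm, angles in rad, forces in N, time in s.
With the tool pointing down it reaches from about 400 to 850 mm from the base axis. Payload 10.4 kg.
Tool frame: the origin (TCP) lies at the centre of the arm's flange, where the gripper is bolted on; the fingertips stand 182 mm ahead of it and the grasp point (between the pads) lies 164 mm ahead of it; z points along the fingers, y is the direction in which the jaws open and shut (so a half turn about z gives the same grasp; the last joint's range is limited). The gripper opens to 87 mm and grips with 3 to 60 N. Pads are 19 mm wide; open, the fingers measure 117 mm over their backs; the gripper's body (75 mm by 190 mm) begins 51 mm behind the grasp point.
Start: joints at [1.117, 0.332, -0.065, 1.46, 0.022, 1.35, -0.088], TCP at [261.013, -567.895, 404.776] pointing down, gripper open.
Joint ranges: [-2.6, 2.6], [-0.5, 2.12], [-1.47, 1.34], [0.16, 2.42], [-1.27, 4.41], [0.06, 2.06], [-2.6, 2.6]. Speed limits (rad/s): [2.22, 2.22, 2.79, 2.79, 3.14, 3.14, 3.14].

INTERFACE

Orientations are given as a unit quaternion [x, y, z, w].
In Python, from workcell import sense, snapshot, workorder gives the robot as it stands. The module is installed in compiled form; this text tells all that it offers.
- The arm moves only by the shell command python3 -m handwheel 'ROWS' [OPENING] [FORCE]. ROWS is JSON, a list of rows, each a list of 6 numbers: the shift along the tool's x, y, z in m, then the turn, a rotation vector about the tool's x, y, z in degrees. A call has 1 to 12 rows; each row shifts and turns the pose as measured when the row begins, along the tool's axes as they then stand; what a row does not reach is not made up. A row lasts 1/12 s, in which the tool goes at most 41.7 mm and 7.16 degrees, less where a joint would pass 70% of its speed; a pose out of reach is approached as far as the arm can. A call is refused whole if a number of a shift passes 0.0417 or a number of a turn 7.16, either way. A call with a gripper value outside its range is refused whole. OPENING is the closure, from -1 (fully open) to 1 (shut), set as the call begins (- or left out, the last holds). The fingers move at their own pace and stop on an object; FORCE is the grip in N (left out, the last holds). Time passes only in rows, so rows that do not move let the fingers close. It gives the time, the measured TCP pose, the force and the opening at its end, in the units of the state.
- sense(): the state, without advancing time (a new reading comes with each control period).
- snapshot(name): name is "scene" or "top" or "wrist"; returns a dict with "image" (480x640x3 uint8, red, green, blue), "K" (3x3 intrinsics, pixels), "T" (4x4, takes a point from camera to world coordinates). Camera axes: x right, y up, looking along -z (the intrinsics and any distortion apply to the point x, -y, -z); pixel columns grow to the right and rows downward; lengths in mm; the calibration is good to about 2 mm. A picture is of the moment at which its call begins. There is no depth.
- workorder.finish_job(): hands the job in, once; it reports no verdict.
The state is a dict: "clock": time; "joint_pos": joint angles; "dq": joint speeds; "joint_torque": joint torques, N m; "tool_pos": TCP position; "tcp_rot": TCP orientation; "force": force on the tool from outside, world axes, zero at the start; "moment": the same for the moment, N m; "width": finger opening in mm.
Only numpy, scipy, OpenCV 4.12 (cv2) and the standard library are available. Lean on these libraries where they do the work, as an engineer would, in place of code of your own. Each camera call takes 0.05 s, during which the arm holds its last target. There are 200 camera calls.

TASK

Push the tall blue battery along the worktop into the charging dock until its sled is fully home against the dock's end stop: push only low, on the grey sled it stands on and never on the case or its handle, so that it slides without tipping, and do not lift it. Once it is home, press the green button on the dock fully down to start the charge, then let go of everything. Leave the tin, the jar and the dropper vial where they stand.

Things in the scene. Friction and masses are not known exactly. Their poses are not given: they have to be found in the camera images.
- battery: Battery on its sled, loose, 0.7 to 1 kg. Origin: centre of the sled's underside; x along the push (from bare tail to case), z up. The grey sled is 140 mm long (x), 120 wide, 28 high; its rear 72 mm are bare, and its rear end face (x = -70 mm, yellow strip) is where to push. Friction on the worktop is about 0.5 to 0.7; pushed higher than some 55 to 80 mm over the worktop it tips forward.
- battery_tail (a point): Middle of the sled's rear end face, half-way up the sled (14 mm above the worktop); same axes as the battery.
- battery_case: The heavy blue case fixed on the front part of the sled, 65 mm (x) by 104 mm (y) by 112 mm high, with a black carrying handle above it to 169 mm over the worktop. Origin: centre of the case's underside, 36.5 mm ahead of the sled's centre and 28 mm above the worktop. Not to be pushed.
- dock: Charging dock fixed to the worktop. Origin: on the worktop, where the battery's origin lies when fully home; x points into the dock (push direction), z up. Its end stop is a grey block 60 mm high, face at x = +70 mm. On its +y side (x -30, y 145 mm) stands a grey pedestal, 64 mm square, 45 mm high, with the button on top.
- dock_mouth (a point): Middle of the dock's mouth on the worktop, at x = -38 mm of the dock, same axes. Two aluminium side rails 30 mm high: inner faces at y = +-66 mm (6 mm play each side of the sled) from the stop out to dock x = +20 mm, then flaring outwards to y = +-92 mm at this mouth.
- charge_button_top (a point): Centre of the top of the round green button (24 mm across) on the pedestal; it is pressed straight down.
- charge_button (a joint): Travel of the spring button in m: 0 is up, 0.006 fully down (takes about 4 N), springs back when released.
- soil_tin: Open round metal tin, 60 mm across, 26 mm high, a loose bystander; origin at the centre of its underside.
- red_jar: White sample jar with a red lid, 56 mm across, 76 mm high, a loose bystander; origin at the centre of its underside.
- dropper_vial: Small brown vial with a black dropper, 27 mm across, 89 mm high, a loose bystander; origin at the centre of its underside.

How it is judged (in metres and radians):
On the way, in this order (a step that is already met when the one before it is completed fails the run):
1. the battery stands fully home in the dock (x of battery in the frame of dock above -0.006 m and y of battery in the frame of dock between -0.012 and 0.012 m and angle between the x axis of battery and the x axis of dock, either way round below 0.08 rad and angle between battery's own z axis and vertical below 0.05 rad and height (world z) of battery below 0.006 m), for 0.2 s.
2. the green button is pressed fully down (value of joint charge_button above 0.0045 m), for 0.05 s.
At the end, for the whole second after the job is handed in: The battery stands upright and at rest on the worktop, its sled within 6 mm of the end stop, within 12 mm of the dock's centre line and within 0.08 rad of square; the button has been pressed (more than 4.5 of its 6 mm) and is up again (all of step 1 and linear speed of battery below 0.01 m/s and value of joint charge_button below 0.002 m); the robot touches nothing.
It fails at once if the battery tips (more than 0.12 rad) (angle between battery's own z axis and vertical above 0.12 rad).
It fails at once if the battery is lifted (more than 12 mm) (height (world z) of battery above 0.012 m).
It fails at once if the robot pushes on the case or its handle (more than 3 N) (contact force between any of the fingers, the arm and battery_case above 3 N).
It fails at once if the button is pressed before the battery is home (value of joint charge_button above 0.003 m and not (x of battery in the frame of dock above -0.006 m and y of battery in the frame of dock between -0.012 and 0.012 m and angle between the x axis of battery and the x axis of dock, either way round below 0.08 rad and angle between battery's own z axis and vertical below 0.05 rad and height (world z) of battery below 0.006 m)).
It fails at once if a bystander is moved (more than 15 mm) or tipped (distance of any of soil_tin, red_jar, dropper_vial from where it was at the start of the episode above 0.015 m or angle between any of soil_tin, red_jar, dropper_vial's own z axis and vertical above 0.2 rad).
It also fails if it takes over 58 s, if anything falls off the work surface, if the arm or the gripper's body presses on something with over 40 N, if the wrist force passes 120 N, or if a joint passes its speed limit or range.

## Working session

There is one attempt and no reset: what is moved stays moved. The work goes in short steps, Python scripts to look and compute and a shell command to move; the robot and the scene stay as the last step left them, time stands still between calls to the robot, and variables do not carry over. Pictures are saved under pics/ and viewed, about 8 in all and at most 12, crops included, and the job is handed in when it is done.

```bash
mkdir -p pics
python3 - <<'E'
from workcell import sense, snapshot
import cv2, numpy as np, pickle
s=sense(); print(s)
d={}
for n in("top","scene"):
    r=snapshot(n); d[n]=r; cv2.imwrite(f"pics/{n}0.png",r["image"][:,:,::-1]); print(n,np.round(r["K"],1).tolist(),np.round(r["T"],3).tolist(), [k for k in r])
pickle.dump(d,open("d0.pkl","wb"))
E
```

```text
{'clock': 0.0, 'joint_pos': array([ 1.11737365,  0.33288631, -0.06469499,  1.46094468,  0.0215822 ,
        1.34990265, -0.08854066]), 'dq': array([-0.00081052,  0.00094352, -0.00024033,  0.00081868, -0.00038665,
        0.00016817, -0.00093975]), 'joint_torque': array([-7.08991411e-04, -6.23266983e+01,  2.39225262e-02, -3.89906788e+01,
       -6.14412641e-02,  3.96984885e-02,  1.05623174e-04]), 'tool_pos': array([ 260.963473  , -567.76967957,  403.94311855]), 'tcp_rot': array([ 9.76891317e-01,  2.13735423e-01, -1.79629608e-04, -7.00490333e-04]), 'force': array([ 0.3207769 , -0.37612675, -0.67116602]), 'moment': array([ 0.0219843 ,  0.04257575, -0.04747466]), 'width': 87.2424494901993}
top [[522.5, 0.0, 320.9], [0.0, 522.5, 242.0], [0.0, 0.0, 1.0]] [[-0.027, 0.995, -0.092, 490.971], [-1.0, -0.027, 0.004, -35.875], [0.002, 0.092, 0.996, 930.431], [0.0, 0.0, 0.0, 1.0]] ['image', 'K', 'T']
scene [[465.2, 0.0, 317.1], [0.0, 465.2, 243.5], [0.0, 0.0, 1.0]] [[-0.829, 0.22, -0.514, 133.154], [-0.558, -0.362, 0.747, 592.076], [-0.022, 0.906, 0.423, 439.054], [0.0, 0.0, 0.0, 1.0]] ['image', 'K', 'T']
```

View pics/top0.png

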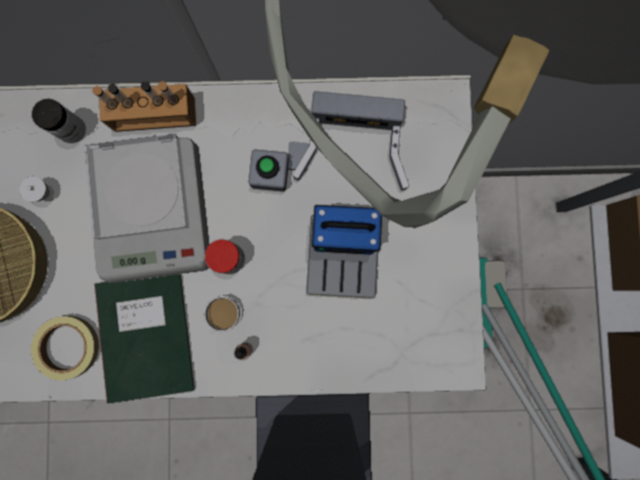

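View pics/scene0.png

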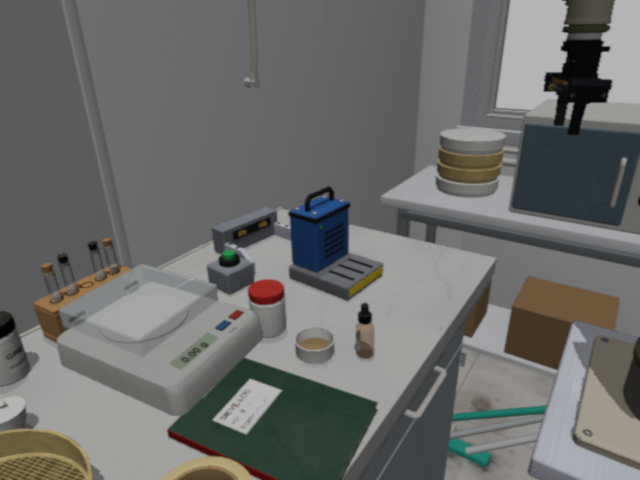

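The top view shows the dock's stop at (358,108), rails at (305,160) and (398,155), the green button at (267,166), the blue case at (347,228) and the sled tail edge at about (307..376, 296). The jar, tin and vial are at (222,256), (224,312) and (243,351). An overhead lamp arm crosses the view above the worktop. The scene view confirms all of this, with the yellow strip at (366,275).

```bash
cat > h.py <<'E'
import numpy as np, cv2
def cast(r,px,z):
    px=np.atleast_2d(np.float64(px)); K,T=r["K"],r["T"]
    q=cv2.undistortPoints(px[:,None],np.float64(K),None)[:,0]
    d=np.c_[q[:,0],-q[:,1],-np.ones(len(q))]@T[:3,:3].T
    return T[:3,3]+d*((z-T[2,3])/d[:,2])[:,None]
E
python3 - <<'E'
import pickle,cv2,numpy as np
from h import *
r=pickle.load(open("d0.pkl","rb"))["top"]; im=r["image"]
c=im[80:310,235:425]; cv2.imwrite("pics/crop0.png",cv2.resize(c[:,:,::-1],None,fx=2.6,fy=2.6,interpolation=cv2.INTER_CUBIC))
hsv=cv2.cvtColor(im,cv2.COLOR_RGB2HSV)
def blob(lo,hi,roi):
    x0,y0,x1,y1=roi; m=np.zeros(im.shape[:2],np.uint8); m[y0:y1,x0:x1]=cv2.inRange(hsv,lo,hi)[y0:y1,x0:x1]
    cs,_=cv2.findContours(m,cv2.RETR_EXTERNAL,cv2.CHAIN_APPROX_NONE); return max(cs,key=cv2.contourArea)
g=blob((45,100,40),(80,255,255),(240,140,300,190)); rg=cv2.minAreaRect(g); print("button",rg,cast(r,rg[0],52))
b=blob((105,120,40),(125,255,255),(300,190,400,270)); rb=cv2.minAreaRect(b); bx=cv2.boxPoints(rb); print("case",bx.round(1).tolist(),cast(r,bx,140).round(1).tolist())
# grey sled: row profile of brightness
gr=cv2.cvtColor(im,cv2.COLOR_RGB2GRAY)
for x in (312,330,350,370): print(x,gr[285:305,x].tolist())
for y in (260,275,290): print(y,gr[y,300:316].tolist(),gr[y,366:386].tolist())
for x in (320,350,395): print(x,"stop",gr[85:135,x].tolist())
E
```

```text
button ((266.0, 164.5), (15.0, 14.0), 90.0) [[708.14487463  50.85166419  52.        ]]
case [[312.1000061035156, 246.3000030517578], [314.6000061035156, 204.5], [381.6000061035156, 208.60000610351562], [379.0, 250.39999389648438]] [[558.1, -25.5, 140.0], [622.1, -31.1, 140.0], [613.1, -133.2, 140.0], [549.1, -126.9, 140.0]]
312 [111, 112, 113, 112, 112, 113, 112, 106, 95, 91, 115, 143, 156, 159, 158, 158, 158, 157, 157, 157]
330 [110, 111, 110, 111, 111, 111, 111, 111, 106, 94, 89, 114, 145, 156, 159, 158, 158, 158, 158, 157]
350 [109, 108, 109, 110, 109, 109, 110, 110, 110, 107, 97, 89, 110, 135, 148, 156, 158, 158, 157, 158]
370 [108, 107, 107, 108, 107, 107, 107, 108, 108, 108, 106, 97, 89, 113, 144, 156, 158, 158, 158, 158]
260 [157, 156, 158, 157, 155, 147, 135, 119, 99, 92, 102, 108, 105, 103, 101, 102] [89, 93, 100, 106, 107, 106, 107, 107, 106, 98, 82, 94, 132, 153, 156, 157, 155, 155, 156, 156]
275 [157, 157, 157, 158, 158, 156, 140, 111, 93, 104, 111, 111, 111, 112, 111, 112] [107, 107, 107, 108, 107, 107, 107, 107, 102, 88, 78, 96, 134, 156, 159, 157, 157, 158, 157, 157]
2
[... 218 characters left out ...]
7, 126, 103, 101, 104, 105, 104, 104, 105, 105, 106, 105, 107, 106, 106, 107, 107, 107, 106, 107, 106, 100, 88, 66, 41, 33, 30, 33, 32, 32, 32, 29, 33, 49, 66, 69, 69, 70, 77, 88, 102, 114, 121, 124, 123]
350 stop [154, 153, 153, 153, 153, 153, 153, 150, 139, 115, 102, 105, 106, 107, 107, 107, 108, 109, 108, 109, 110, 110, 110, 109, 109, 110, 110, 110, 109, 103, 89, 65, 38, 24, 17, 6, 7, 15, 23, 28, 51, 98, 129, 135, 135, 137, 145, 155, 157, 157]
395 stop [152, 152, 152, 152, 152, 152, 153, 152, 152, 153, 153, 153, 148, 129, 107, 106, 108, 109, 108, 108, 109, 110, 110, 110, 110, 110, 110, 110, 110, 111, 111, 111, 110, 104, 93, 71, 45, 32, 32, 36, 66, 115, 146, 152, 134, 94, 68, 80, 119, 151]
```

View pics/crop0.png

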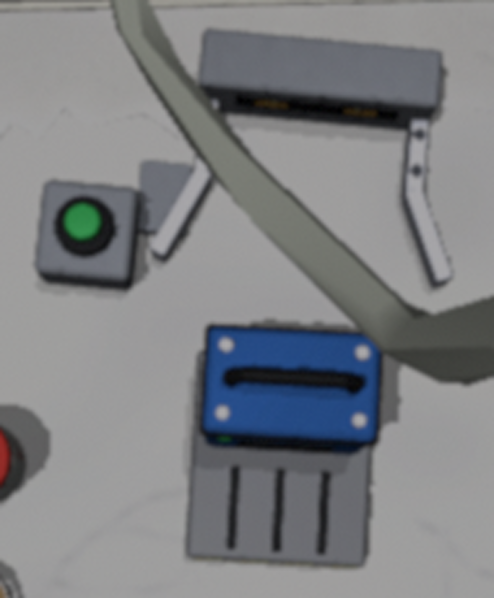

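The crop shows the sled tail edge at crop (188,555) to (366,566) and the stop's front-top edge at (203,90) to (438,110). The right rail's inner edge is at about x=408, y=120–200, and the button is at (82,221). The battery is yawed a few degrees, roughly aligned with the dock.

Run:
```python
import pickle,numpy as np
from h import *
d=pickle.load(open("d0.pkl","rb")); r=d["top"]
def line(px,z):
    p=cast(r,px,z)[:,:2]; v=np.polyfit(*( (p[:,1],p[:,0]) if np.ptp(p[:,1])>np.ptp(p[:,0]) else (p[:,0],p[:,1])),1); return p,v
p,v=line([(312,292.5),(330,293.8),(350,295.3),(370,296.8)],28); print("tail",p.round(1).tolist(),"yaw",-np.arctan(v[0]))
for px in ([(309.5,260),(308.5,275),(307.5,290)],[(375.6,260),(374.8,275),(374,290)]):
    p,v=line(px,28); print("side",p.round(1).tolist(),"yaw",np.arctan(v[0]))
p,v=line([(320,112.5),(350,115.3),(395,119.5)],60); print("stopfront",p.round(1).tolist(),"yaw",-np.arctan(v[0]))
c=lambda x,y:(235+x/2.6,80+y/2.6)
print("stop ends",cast(r,[c(203,90),c(438,110)],60).round(1).tolist())
print("right rail inner",cast(r,[c(411,125),c(405,197),c(432,280)],30).round(1).tolist(),"left rail tip in/out",cast(r,[c(166,258),c(152,248)],30).round(1).tolist())
print("ped top corners",cast(r,[c(48,180),c(138,186),c(132,275),c(38,268)],45).round(1).tolist())
print("button",cast(r,c(82,221),55).round(1))
s=d["scene"]; im=cv2.cvtColor(s["image"],cv2.COLOR_RGB2HSV)
m=cv2.inRange(im,(18,140,80),(35,255,255)); m[:250]=0;m[300:]=0;m[:,:330]=0;m[:,400:]=0
cs,_=cv2.findContours(m,0,1); k=max(cs,key=cv2.contourArea); R=cv2.minAreaRect(k); print("yellow",R,cast(s,R[0],14).round(1),cast(s,cv2.boxPoints(R),14).round(1).tolist())
m=cv2.inRange(im,(45,100,40),(80,255,255)); m[280:]=0; cs,_=cv2.findContours(m,0,1); R=cv2.minAreaRect(max(cs,key=cv2.contourArea)); print("green",R, cast(s,R[0],55).round(1))
```

```text
tail [[487.9, -21.9], [484.8, -52.8], [481.3, -87.1], [477.9, -121.3]] yaw -0.1008893404886326
side [[543.9, -19.0], [518.1, -16.7], [492.4, -14.3]] yaw -0.09160416865965829
side [[540.9, -133.3], [515.0, -131.0], [489.3, -128.6]] yaw -0.0899849255981462
stopfront [[794.4, -43.9], [788.1, -95.1], [778.7, -171.9]] yaw -0.12219663913546747
stop ends [[791.0, -32.0, 60.0], [773.3, -186.1, 60.0]]
right rail inner [[773.1, -172.5, 30.0], [723.4, -166.5, 30.0], [666.0, -182.4, 30.0]] left rail tip in/out [[685.8, -4.0, 30.0], [692.9, 5.3, 30.0]]
ped top corners [[737.4, 72.8, 45.0], [731.7, 13.0, 45.0], [671.7, 18.2, 45.0], [678.1, 80.3, 45.0]]
button [[706.5  49.7  55. ]]
yellow ((365.2456359863281, 281.1531982421875), (6.236198425292969, 42.148101806640625), 53.746158599853516) [[482.9 -69.2  14. ]] [[494.2, -20.6, 14.0], [486.1, -136.3, 14.0], [470.8, -121.6, 14.0], [480.1, -9.4, 14.0]]
green ((228.5, 255.0), (10.0, 13.0), 90.0) [[713.4  42.1  55. ]]
```

Estimated poses:
- **Battery:** tail at about (483,-71), yaw about -0.097.
- **Dock:** origin at about (714,-100), yaw about -0.12.
- **Push:** the battery sits at dock x≈-163, y≈+3, so it needs a nearly straight push of about 163 mm.
- **Button:** about (705,48).

I'll push with both open fingers spread across the tail. First I turn the tool, then travel high.

```bash
python3 -m handwheel '[[0,0,0,0,0,6.2],[0,0,0,0,0,6.2],[0,0,0,0,0,6.2],[0,0,0,0,0,6.2],[0,0,0,0,0,6.2]]' -1; python3 -m handwheel '[[0.006,-0.030,0,0,0,0],[0.006,-0.030,0,0,0,0],[0.006,-0.030,0,0,0,0],[0.006,-0.030,0,0,0,0],[0.006,-0.030,0,0,0,0],[0.006,-0.030,0,0,0,0],[0.006,-0.030,0,0,0,0],[0.006,-0.030,0,0,0,0]]'
```

```text
clock: 0.52
tool_pos: [260.6, -567.5, 401.4]
tcp_rot: [0.998, -0.065, -0.002, -0.003]
force: [0.1, -0.2, 0.3]
width: 87.1
clock: 1.18
tool_pos: [339.6, -331.7, 397.3]
tcp_rot: [0.997, -0.075, -0.005, -0.004]
force: [0.6, -0.7, -0.0]
width: 86.9
```

```bash
cat >> h.py <<'E'
from scipy.spatial.transform import Rotation as R
def go(target, yaw):
    """tool-axis shift (mm) and turn (deg) from here to TCP target, tool down, tool x at yaw"""
    from workcell import sense
    s=sense(); q=R.from_quat(s["tcp_rot"])
    g=R.from_euler("z",yaw)*R.from_euler("x",np.pi)
    print("t",round(s["clock"],2),"pos",s["tool_pos"].round(1),"F",s["force"].round(1),"shift",q.inv().apply(np.array(target)-s["tool_pos"]).round(1),"turn",np.degrees((q.inv()*g).as_rotvec()).round(2))
E
python3 -c "from h import *; go([430,-65,395],-0.115)"
```

```text
t 1.18 pos [ 339.6 -331.7  397.3] F [ 0.6 -0.7 -0. ] shift [  49.6 -277.2    3.6] turn [-0.4   0.64 -1.98]
```

```bash
python3 -m handwheel '[[0.006,-0.030,0,0,0,-0.5],[0.006,-0.030,0,0,0,-0.5],[0.006,-0.030,0,-0.4,0.6,-0.5],[0.006,-0.030,0,0,0,-0.5],[0.006,-0.030,0,0,0,0],[0.006,-0.030,0,0,0,0],[0.006,-0.030,0,0,0,0],[0.004,-0.030,0,0,0,0],[0.003,-0.025,0,0,0,0],[0,-0.01,0,0,0,0],[0,0,0,0,0,0]]'; python3 -c "from h import *; go([430,-65,205],-0.115)"
```

```text
clock: 2.1
tool_pos: [423.3, -43.6, 395.7]
tcp_rot: [0.999, -0.052, -0.001, 0.0]
force: [0.2, -0.2, -0.3]
width: 86.9
t 2.1 pos [423.3 -43.6 395.7] F [ 0.2 -0.2 -0.3] shift [  9.4  20.5 190.7] turn [0.01 0.16 0.63]
```

```bash
python3 -m handwheel '[[0.003,0.006,0.02,0,0,0.3],[0.002,0.006,0.025,0,0,0.3],[0.002,0.006,0.025,0,0,0],[0.002,0.003,0.025,0,0,0],[0,0,0.025,0,0,0],[0,0,0.025,0,0,0],[0,0,0.02,0,0,0],[0,0,0.01,0,0,0],[0,0,0.004,0,0,0],[0,0,0,0,0,0]]'
python3 - <<'E'
from h import *; go([455,-67,196],-0.115)
from workcell import snapshot
r=snapshot("top"); cv2.imwrite("pics/c1.png",cv2.resize(r["image"][150:400,200:460,::-1],None,fx=2.3,fy=2.3,interpolation=cv2.INTER_CUBIC))
r=snapshot("scene"); cv2.imwrite("pics/s1.png",r["image"][:,:,::-1])
E
```

```text
clock: 2.93
tool_pos: [427.7, -74.6, 208.5]
tcp_rot: [0.998, -0.06, -0.001, 0.002]
force: [0.1, 0.5, -0.3]
width: 87.1
t 2.93 pos [427.7 -74.6 208.5] F [ 0.1  0.5 -0.3] shift [ 26.2 -10.9  12.4] turn [ 0.21  0.16 -0.31]
```

View pics/s1.png

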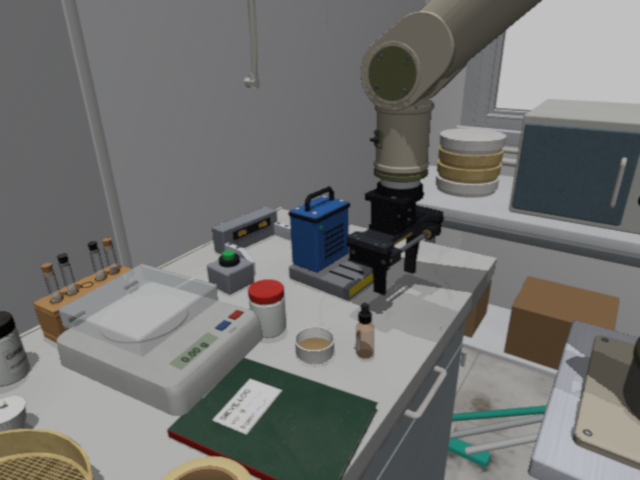

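The scene view shows the gripper behind the yellow tail, with fingers at (380,275) and (410,255) spanning the tail's width. The battery is untouched. Next I align, lower and approach slowly.

```bash
python3 -m handwheel '[[0,-0.004,0.006,0.2,0.1,-0.3],[0,-0.004,0.006,0,0,0],[0.005,-0.002,0.003,0,0,0],[0.006,0,0,0,0,0],[0.006,0,0,0,0,0],[0.003,0,0,0,0,0],[0,0,0,0,0,0]]'; python3 -c "from h import *; go([473,-70,192],-0.105)"
```

```text
clock: 3.62
tool_pos: [453.6, -66.2, 196.7]
tcp_rot: [0.998, -0.057, 0.004, 0.001]
force: [-0.3, -0.4, 0.8]
width: 87.1
t 3.62 pos [453.6 -66.2 196.7] F [-0.3 -0.4  0.8] shift [19.6  1.6  4.9] turn [ 0.07 -0.46 -0.53]
```

```bash
python3 -m handwheel '[[0.004,0,0.003,0,-0.4,-0.3],[0.004,0,0.001,0,0,0],[0.004,0,0.001,0,0,0],[0.004,0,0,0,0,0],[0.004,0,0,0,0,0]]'; python3 -c "from h import *; go([473,-70,192],-0.105)";  python3 -m handwheel '[[0.004,0,0,0,0,0],[0.004,0,0,0,0,0],[0.004,0,0,0,0,0]]'; python3 -c "from h import *; go([473,-70,192],-0.105)"
```

```text
clock: 4.03
tool_pos: [473.8, -68.1, 190.7]
tcp_rot: [0.999, -0.054, -0.003, 0.0]
force: [-11.3, 3.7, 8.0]
width: 87.1
t 4.03 pos [473.8 -68.1 190.7] F [-11.3   3.7   8. ] shift [-0.6  2.  -1.3] turn [ 0.07  0.31 -0.15]
clock: 4.28
tool_pos: [482.3, -68.7, 188.8]
tcp_rot: [0.999, -0.053, -0.011, 0.001]
force: [-11.3, 1.8, 9.2]
width: 86.8
t 4.28 pos [482.3 -68.7 188.8] F [-11.3   1.8   9.2] shift [-9.2  2.3 -3. ] turn [ 0.15  1.25 -0.12]
```

```bash
python3 -m handwheel '[[0.005,0,-0.001,0,0.6,0.2],[0.005,0,-0.001,0,0.6,0.2],[0.005,0,-0.001,0,0.3,0.2],[0.005,0,-0.001,0,0.2,0.2],[0.005,0,-0.0005,0,0.2,0],[0.005,0,-0.0005,0,0.2,0]]'; python3 -c "from h import *; go([634,-90,191],-0.12)"
```

```text
clock: 4.78
tool_pos: [509.4, -71.8, 189.8]
tcp_rot: [0.998, -0.061, -0.001, 0.002]
force: [-4.3, 0.3, -1.2]
width: 86.7
t 4.78 pos [509.4 -71.8 189.8] F [-4.3  0.3 -1.2] shift [125.9   3.   -1.5] turn [ 0.21  0.11 -0.08]
```

```bash
python3 -m handwheel '[[0.005,0,-0.0005,0,0.2,0],[0.005,0,-0.0005,0,0.2,0],[0.005,0,-0.0005,0,0.2,0],[0.005,0,-0.0005,0,0.2,0],[0.005,0,-0.0005,0,0.2,0],[0.005,0,-0.0005,0,0.2,0]]'
python3 - <<'E'
from h import *; go([634,-90,191],-0.12)
from workcell import snapshot
r=snapshot("top"); c=r["image"][80:310,235:425]; cv2.imwrite("pics/c2.png",cv2.resize(c[:,:,::-1],None,fx=2.6,fy=2.6,interpolation=cv2.INTER_CUBIC))
hsv=cv2.cvtColor(r["image"],cv2.COLOR_RGB2HSV); m=cv2.inRange(hsv,(105,120,40),(125,255,255)); m[:,:300]=0;m[:,400:]=0;m[270:]=0
cs,_=cv2.findContours(m,0,1); b=cv2.boxPoints(cv2.minAreaRect(max(cs,key=cv2.contourArea))); p=cast(r,b,140); print(b.round(1).tolist(),p.round(1).tolist(),p.mean(0))
E
```

```text
clock: 5.28
tool_pos: [542.2, -76.2, 192.7]
tcp_rot: [0.998, -0.061, 0.01, 0.003]
force: [-4.3, 0.3, -2.0]
width: 87.0
t 5.28 pos [542.2 -76.2 192.7] F [-4.3  0.3 -2. ] shift [92.7  2.6  3.6] turn [ 0.22 -1.12 -0.11]
[[304.0, 176.0], [323.0, 157.0], [362.0, 196.0], [343.0, 215.0]] [[666.8, -15.9, 140.0], [695.8, -45.9, 140.0], [633.3, -104.0, 140.0], [604.7, -74.0, 140.0]] [650.17829766 -59.94599954 140.        ]
```

View pics/c2.png

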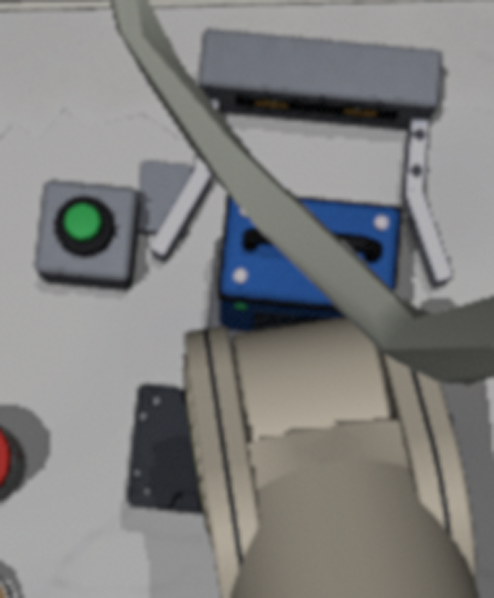

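The crop shows the battery entering the mouth with its front edge from (231,198) to (398,208) and case dots at (382,222) and (240,275). The arm and gripper are behind it, and the lamp arm crosses overhead without contact. I'll compute the pose from the dots.

Run:
```python
import pickle
from h import *
r=pickle.load(open("d0.pkl","rb"))["top"]
c=lambda x,y:(235+x/2.6,80+y/2.6)
u=np.array([.9928,-.1197]);n=np.array([.1197,.9928])
for L in ([c(226,344),c(363,352),c(222,412),c(360,420)],[c(382,222),c(240,275)],[c(231,198),c(398,208)]):
    p=cast(r,L,140)[:,:2]; m=p.mean(0)-[714,-100]; print(p.round(1).tolist(),"dock xy of mean",(m@u).round(1),(m@n).round(1))
a=cast(r,[c(226,344),c(363,352),c(222,412),c(360,420)],140); b=cast(r,[c(382,222),c(240,275)],140)
f=lambda v:np.arctan2(v[1],v[0])
print("yaw0",f(a[0]-a[2]),f(a[1]-a[3]),"diag0",f(a[1]-a[2]),"diag1",f(b[0]-b[1]))
```

```text
[[609.8, -41.9], [602.9, -122.2], [569.7, -38.5], [562.8, -119.0]] dock xy of mean -129.1 4.2
[[680.2, -136.3], [650.6, -51.3]] dock xy of mean -49.0 0.3
[[697.1, -47.3], [688.4, -146.1]] dock xy of mean -21.5 0.7
yaw0 -0.08549424413216614 -0.08028828418098702 diag0 -1.1936699693436432 diag1 -1.23583334876107
```

Battery is at dock x≈-85, y≈0, now squared to the dock. I continue pushing.

```bash
python3 -m handwheel '[[0.005,0,0.0005,0,-0.4,0],[0.005,0,0.0005,0,-0.3,0],[0.005,0,0,0,-0.2,0],[0.005,0,0,0,0,0],[0.005,0,0,0,0,0],[0.005,0,0,0,0,0],[0.005,0,0,0,0,0],[0.005,0,0,0,0,0]]'; python3 -c "from h import *; go([634,-90,191],-0.12)"
```

```text
clock: 6.0
tool_pos: [585.9, -81.6, 192.2]
tcp_rot: [0.998, -0.061, 0.002, 0.002]
force: [-4.9, 0.5, -1.4]
width: 86.7
t 6.0 pos [585.9 -81.6 192.2] F [-4.9  0.5 -1.4] shift [48.8  2.5  1.4] turn [ 0.22 -0.22 -0.12]
```

```bash
python3 -m handwheel '[[0.005,0,0,0,0,0],[0.005,0,0,0,0,0],[0.005,0,0,0,0,0],[0.005,0,0,0,0,0],[0.005,0,0,0,0,0],[0.004,0,0,0,0,0]]'; python3 -c "from h import *; go([634,-90,191],-0.12)";  python3 -m handwheel '[[0.003,0,0,0,0,0],[0.003,0,0,0,0,0],[0.003,0,0,0,0,0]]'; python3 -c "from h import *; go([634,-90,191],-0.12)"
```

```text
clock: 6.5
tool_pos: [618.1, -85.6, 192.1]
tcp_rot: [0.998, -0.061, 0.002, 0.002]
force: [-4.2, 1.4, -2.3]
width: 86.8
t 6.5 pos [618.1 -85.6 192.1] F [-4.2  1.4 -2.3] shift [16.4  2.4  1.2] turn [ 0.22 -0.22 -0.13]
clock: 6.75
tool_pos: [628.2, -86.8, 192.1]
tcp_rot: [0.998, -0.061, 0.002, 0.002]
force: [-3.9, 0.3, -1.8]
width: 87.0
t 6.75 pos [628.2 -86.8 192.1] F [-3.9  0.3 -1.8] shift [6.1 2.4 1.1] turn [ 0.21 -0.21 -0.14]
```

```bash
for i in 1 2 3 4 5; do python3 -m handwheel '[[0.002,0,0,0,0,0],[0.002,0,0,0,0,0]]' | egrep 'tool_pos|force'; done
```

```text
tool_pos: [632.7, -87.4, 192.1]
force: [-5.1, 1.4, -1.9]
tool_pos: [636.5, -87.9, 191.8]
force: [-11.9, 1.6, -1.9]
tool_pos: [638.3, -88.0, 189.8]
force: [-11.2, 1.2, -1.5]
tool_pos: [640.0, -88.1, 188.9]
force: [-19.7, 2.1, 15.8]
tool_pos: [641.6, -88.1, 189.0]
force: [-16.1, 0.8, 7.8]
```

Force has risen at about 636, as expected for the end stop. I back off and check.

```bash
python3 -m handwheel '[[0.002,0,0,0,0,0],[0.002,0,0,0,0,0],[0,0,0,0,0,0]]'|egrep 'tool_pos|force|rot'; python3 -m handwheel '[[-0.006,0,-0.001,0,0,0],[-0.015,0,-0.002,0,0,0],[-0.03,0,0,0,0,0],[-0.04,0,0,0,0,0],[-0.04,0,0,0,0,0],[-0.04,0,0,0,0,0],[-0.02,0,0,0,0,0],[0,0,0,0,0,0]]'
python3 - <<'E'
from h import *
from workcell import snapshot
go([634,-90,191],-0.12)
r=snapshot("top"); c=r["image"][80:310,235:425]; cv2.imwrite("pics/c3.png",cv2.resize(c[:,:,::-1],None,fx=2.6,fy=2.6,interpolation=cv2.INTER_CUBIC))
E
```

```text
tool_pos: [643.1, -88.0, 189.2]
tcp_rot: [0.998, -0.061, -0.019, 0.003]
force: [-0.8, 0.2, -1.1]
clock: 8.5
tool_pos: [450.7, -64.0, 201.9]
tcp_rot: [0.998, -0.061, -0.006, 0.004]
force: [0.6, -0.3, 0.7]
width: 86.6
t 8.5 pos [450.7 -64.  201.9] F [ 0.6 -0.3  0.7] shift [185.2   3.2   8.9] turn [ 0.46  0.61 -0.16]
```

View pics/c3.png

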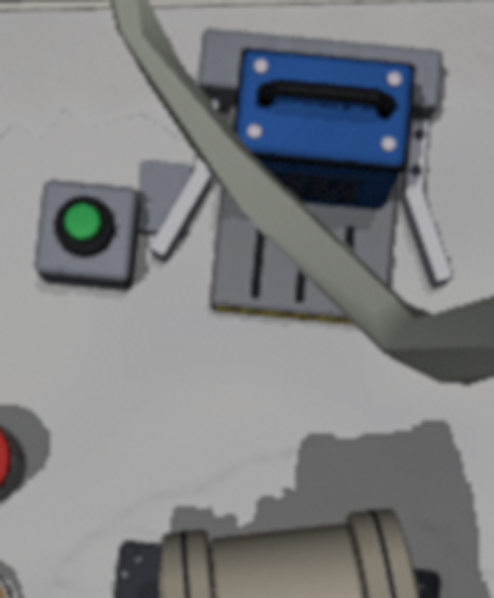

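The crop shows the case at the stop with dots at (261,65), (395,78), (255,131) and (389,143). The sled is between the rails and its tail edge starts at (213,303). The arm is clear.

Run:
```python
import pickle
from h import *
r=pickle.load(open("d0.pkl","rb"))["top"]
c=lambda x,y:(235+x/2.6,80+y/2.6)
u=np.array([.9928,-.1197]);n=np.array([.1197,.9928])
f=lambda v:np.arctan2(v[1],v[0])
a=cast(r,[c(261,65),c(395,78),c(255,131),c(389,143)],140)[:,:2]
m=a.mean(0)-36.5*u; print("battery origin",m,"yaw",f(a[0]-a[2]),f(a[1]-a[3]),f(a[0]-a[1])-np.pi/2)
t=cast(r,[c(213,304),c(280,310),c(340,316)],28)[:,:2]; print("tail",t.round(1).tolist(),f(t[0]-t[2])-np.pi/2, "origin x along u from tail mid", ((t[1]-[714,-100])@u+70).round(1))
s=cast(r,[(320,112.5),(350,115.3),(395,119.5)],60)[:,:2]; print("stop face along u",((s-[714,-100])@u).round(1), "battery",((m-[714,-100])@u).round(1),((m-[714,-100])@n).round(1))
```

```text
battery origin [ 716.5200038  -100.60116597] yaw -0.11774656392985314 -0.12821313419122884 -0.12607712100957658
tail [[654.0, -34.8], [648.7, -79.7], [643.5, -119.9]] -0.12219141609517559 origin x along u from tail mid 2.7
stop face along u [73.1 73.  72.8] battery 2.6 -0.3
```

The battery is home: stop face and battery agree within about 0.5 mm, y offset is about 0 and yaw matches. Before going to the button I check the lamp arm's height against the scene view, and the joint-7 range.

Run:
```python
import pickle
from h import *
from workcell import sense
d=pickle.load(open("d0.pkl","rb")); r,s=d["top"],d["scene"]
for px in [(271,10),(278,50),(290,100),(340,155),(380,190),(415,212),(460,180),(515,75)]:
    o=[]
    for z in range(-200,900,100):
        p=cast(r,px,z)[0]; q=s["T"][:3,:3].T@(p-s["T"][:3,3]); v=s["K"]@np.array([q[0],-q[1],-q[2]]); o.append((z,int(p[0]),int(p[1]),int(v[0]/v[2]),int(v[1]/v[2])))
    print(px,[k for k in o if k[3]>-50 and -100<k[4]<400])
print(sense()["joint_pos"].round(2))
```

```text
(271, 10) [(-200, 1126, 58, 115, 309), (-100, 1070, 49, 123, 279), (0, 1014, 41, 133, 245), (100, 957, 33, 144, 207), (200, 901, 24, 157, 163), (300, 845, 16, 171, 113), (400, 789, 8, 188, 54), (500, 732, 0, 209, -14), (600, 676, -8, 233, -96)]
(278, 50) [(-200, 1031, 44, 143, 318), (-100, 984, 37, 151, 286), (0, 936, 30, 160, 251), (100, 888, 22, 170, 212), (200, 840, 15, 181, 166), (300, 792, 8, 195, 115), (400, 744, 1, 210, 55), (500, 696, -5, 228, -15), (600, 649, -12, 249, -99)]
(290, 100) [(-200, 915, 19, 183, 328), (-100, 877, 14, 190, 295), (0, 840, 9, 197, 258), (100, 802, 4, 206, 217), (200, 765, 0, 216, 170), (300, 727, -4, 227, 116), (400, 690, -9, 239, 55), (500, 652, -14, 254, -17)]
(340, 155) [(-200, 787, -87, 254, 322), (-100, 761, -83, 258, 290), (0, 734, -78, 263, 254), (100, 708, -74, 268, 213), (200, 682, -69, 274, 167), (300, 656, -64, 280, 114), (400, 630, -60, 288, 53), (500, 603, -55, 297, -17)]
(380, 190) [(-200, 706, -173, 302, 315), (-100, 687, -161, 305, 284), (0, 668, -148, 307, 249), (100, 649, -136, 310, 209), (200, 630, -124, 313, 164), (300, 611, -112
[... 169 characters left out ...]
612, -191, 339, 204), (200, 597, -172, 341, 160), (300, 583, -154, 342, 110), (400, 568, -135, 344, 51), (500, 553, -116, 346, -17)]
(460, 180) [(-200, 724, -349, 335, 282), (-100, 703, -322, 335, 256), (0, 683, -294, 336, 225), (100, 662, -266, 338, 190), (200, 641, -238, 339, 150), (300, 621, -210, 340, 104), (400, 600, -183, 342, 49), (500, 579, -155, 344, -15), (600, 559, -127, 347, -94)]
(515, 75) [(-200, 959, -485, 295, 245), (-100, 918, -445, 297, 223), (0, 876, -405, 299, 198), (100, 835, -366, 301, 169), (200, 793, -326, 304, 135), (300, 752, -286, 308, 95), (400, 710, -246, 312, 47), (500, 669, -207, 317, -10), (600, 627, -167, 323, -83)]
[ 0.5   0.24 -0.49  2.07  0.16  0.87 -1.78]
```

The lamp arm is above z≈475 everywhere, so I keep the TCP at or below about 260. I raise, close the fingers and turn a quarter so that the gripper's long side runs alongside the battery and clear of the case.

```bash
python3 -m handwheel '[[0,0,-0.018,0,0,-3],[0,0,-0.02,0,0,-3],[0,0,-0.015,0,0,-3]]' 1 20; python3 -c "
from h import *; go([580,0,255],-0.12+np.pi/2); go([580,0,255],-0.12-np.pi/2)
from workcell import sense; print(sense()['joint_pos'].round(2))"
```

```text
clock: 8.8
tool_pos: [454.4, -64.1, 256.8]
tcp_rot: [1.0, 0.019, -0.003, 0.003]
force: [0.5, -0.7, -0.6]
width: 74.2
t 8.8 pos [454.4 -64.1 256.8] F [ 0.5 -0.7 -0.6] shift [128.  -59.2   0.6] turn [ 7.000e-02  5.600e-01 -8.092e+01]
t 8.8 pos [454.4 -64.1 256.8] F [ 0.5 -0.7 -0.6] shift [128.  -59.2   0.6] turn [ 5.900e-01 -7.000e-02  9.907e+01]
[ 0.54  0.16 -0.53  2.03  0.1   0.99 -1.57]
```

Negative turns move joint 7 away from its limit, so I continue that way.

```bash
python3 -m handwheel '[[0,0,0,0,0,-7],[0,0,0,0,0,-7],[0,0,0,0,0,-7],[0,0,0,0,0,-7],[0,0,0,0,0,-7],[0,0,0,0,0,-7],[0,0,0,0,0,-7],[0,0,0,0,0,-7],[0,0,0,0,0,-7],[0,0,0,0,0,-7],[0,0,0,0,0,-5]]'; python3 -c "
from h import *; go([705,48,255],-0.12+np.pi/2)
from workcell import sense; print(sense()['joint_pos'].round(2))"
```

```text
clock: 9.72
tool_pos: [472.7, -64.9, 271.9]
tcp_rot: [0.77, 0.638, 0.012, 0.016]
force: [-1.1, 0.7, -0.6]
width: 3.7
t 9.72 pos [472.7 -64.9 271.9] F [-1.1  0.7 -0.6] shift [154.1 206.5  24.9] turn [ 2.32  0.23 -3.81]
[ 0.65  0.17 -0.65  1.98  0.14  0.98 -0.25]
```

```bash
python3 -m handwheel '[[0.03,0.015,0.003,1,0,-1],[0.03,0.018,0.003,1,0,-1],[0.03,0.02,0.003,0.3,0,-1],[0.03,0.025,0.002,0,0,-0.5],[0.02,0.028,0.002,0,0,0],[0.01,0.03,0.002,0,0,0],[0,0.03,0.002,0,0,0],[0,0.02,0,0,0,0],[0,0.01,0,0,0,0],[0,0,0,0,0,0]]'; python3 -c "
from h import *; go([705,48,255],-0.12+np.pi/2)"
```

```text
clock: 10.55
tool_pos: [712.0, 61.4, 261.3]
tcp_rot: [0.75, 0.661, 0.01, 0.009]
force: [-0.1, -0.1, 0.2]
width: 0.3
t 10.55 pos [712.   61.4 261.3] F [-0.1 -0.1  0.2] shift [-14.2  -5.4   6.1] turn [ 1.55 -0.22 -0.32]
```

```bash
python3 -m handwheel '[[-0.006,-0.003,0.001,0.8,-0.1,-0.3],[-0.006,-0.002,0.001,0.8,-0.1,0],[-0.002,0,0.001,0,0,0],[0,0,0,0,0,0]]'
python3 - <<'E'
from h import *; go([705,48,255],-0.12+np.pi/2)
from workcell import snapshot
r=snapshot("scene"); cv2.imwrite("pics/s2.png",cv2.resize(r["image"][120:340,160:400,::-1],None,fx=2.5,fy=2.5,interpolation=cv2.INTER_CUBIC))
E
```

```text
clock: 10.88
tool_pos: [705.3, 46.7, 258.1]
tcp_rot: [0.748, 0.663, 0.0, -0.001]
force: [0.1, 0.4, -0.9]
width: 0.8
t 10.88 pos [705.3  46.7 258.1] F [ 0.1  0.4 -0.9] shift [ 1.2 -0.4  3.1] turn [-0.07 -0.07 -0.05]
```

View pics/s2.png

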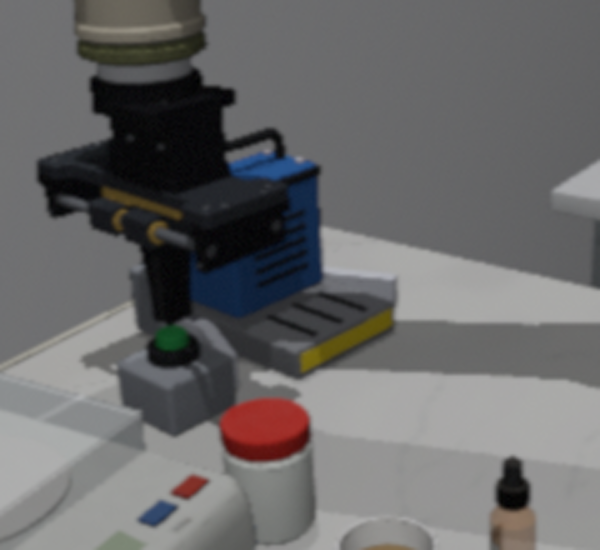

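The view shows the closed fingertips at (172,318), directly above the green button at (172,338). The battery is upright in the dock and the gripper body is clear of the case. I press straight down slowly.

```bash
python3 -m handwheel '[[0.001,0,0.004,0,0,0],[0,0,0.004,0,0,0],[0,0,0.003,0,0,0]]'|egrep 'tool_pos|force'; for i in 1 2 3 4; do python3 -m handwheel '[[0,0,0.002,0,0,0],[0,0,0.002,0,0,0]]' | egrep 'tool_pos|force'; done
```

```text
tool_pos: [705.0, 47.5, 248.2]
force: [0.7, -1.3, 2.2]
tool_pos: [704.9, 47.6, 244.1]
force: [-0.7, -1.3, 3.6]
tool_pos: [705.0, 47.8, 243.4]
force: [-10.9, -3.2, 21.9]
tool_pos: [704.8, 48.1, 243.5]
force: [-8.4, -3.0, 15.9]
tool_pos: [704.6, 48.4, 243.5]
force: [-8.2, -2.2, 16.8]
```

The force ramped 2.2 → 3.6 N over about 4 mm, then hit a hard stop at over 16 N. That is the spring's full travel. I release straight up.

```bash
python3 -m handwheel '[[0,0,-0.004,0,0,0],[0,0,-0.006,0,0,0],[0,0,-0.006,0,0,0]]' |egrep 'tool_pos|force|rot'; python3 -m handwheel '[[0,-0.02,0,0,0,0],[0,-0.03,0,0,0,0],[0,-0.04,0,0,0,0],[0,-0.04,0,0,0,0],[0,-0.04,0,0,0,0],[-0.01,-0.04,0,0,0,0],[-0.01,-0.03,0,0,0,0],[-0.01,-0.01,0,0,0,0],[0,0,0,0,0,0],[0,0,0,0,0,0]]'
python3 - <<'E'
from h import *
from workcell import snapshot
a=snapshot("top")["image"]; b=snapshot("scene")["image"]
v=np.hstack([cv2.resize(a[70:370,180:440],None,fx=1.5,fy=1.5),cv2.resize(b[150:390,160:400],(400,450))]); cv2.imwrite("pics/end.png",v[:,:,::-1])
E
```

```text
tool_pos: [704.3, 48.7, 260.0]
tcp_rot: [0.749, 0.663, 0.0, 0.002]
force: [-0.4, 0.2, 0.4]
clock: 12.93
tool_pos: [441.7, 51.5, 256.9]
tcp_rot: [0.749, 0.663, -0.0, 0.004]
force: [-0.0, 0.4, 0.1]
width: 0.7
```

View pics/end.png

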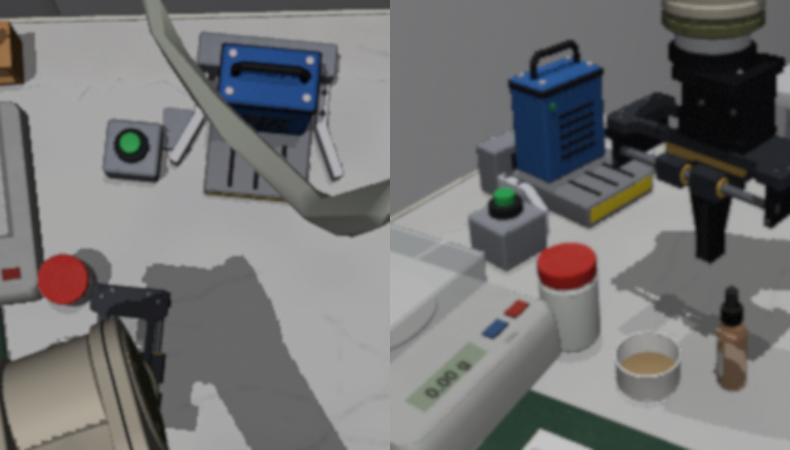

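The end view shows the battery upright against the stop (left half, 270,90) and the button up (130,142). The jar, tin and vial are standing in place, and the gripper is hanging free. I hand in.

```bash
python3 -c "
from workcell import workorder,sense
s=sense(); print(s['clock'],s['force'].round(2),abs(s['dq']).max())
print(workorder.finish_job())"
```

```text
13.0333 [ 0.8   0.59 -0.55] 0.02150463895193107
the job is handed in; nothing more can be done
None
```

The battery is home in the dock, the button was pressed and released, and the job was handed in at 13 s; no verdict is reported.

- **Push:** I used the two open fingers low on the sled's tail, with the fingertips 7–14 mm above the worktop. The force stayed around 4–5 N until it rose to 12–20 N at the end stop.
- **Battery check:** the top view puts the battery within about 0.5 mm of the stop, y offset about -0.3 mm, and yaw matching the dock within about 0.01 rad.
- **Button check:** pressed with closed fingers, it gave a 2–4 N spring ramp and then a hard stop at about 16–22 N. The fingers hid the button, so full travel is judged from force and height only. The final picture shows it up again.
- **End state:** the battery is upright, the three bystanders stand in place as seen by eye, and the gripper is clear with about zero force. Their displacement was not measured.
- **Disagreement:** my first estimate of the dock origin (x≈714) was about 3 mm short. The measured stop face and the contact position agreed on about x≈717 instead.

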